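Clamp the optical chopper to its rail and check its wheel

TASK

Clamp the optical chopper down on its T-slot rail where it stands: take the T-bolt from the sloping holder, lower its head through the window in the chopper's foot into the rail slot, turn it clockwise until the head stands square across under the slot's lips, and tighten the long nut firmly. Then let go and flick the four-bladed chopper wheel so that it spins on by itself, to see that it runs free. Do not shift the chopper along the rail or disturb the parts bin, the lens stand and the pen cup.

Things in the scene. Friction and masses are not known exactly. Their poses are not given: they have to be found in the camera images.
- rail: fixed bare-aluminium T-slot rail lying on the bench, 320 long (its y), 50 wide (x), 36 high. Origin: centre of its underside. A slot 16 wide runs along its whole middle (y); lips 10 thick; below them a channel 26.6 wide, from 11 to 26 above the bench.
- chopper: optical chopper standing loose astride the rail, about 1.4 kg: dark steel foot 66 x 153 x 10 with side skirts and a black-and-aluminium motor (top 84 above the rail, from 29 to 74 on the -y side of the origin). Origin: on the foot's underside at the rail's top, mid rail width. Its y runs along the rail; window on its +y side, wheel on its -y side.
- window (a point): middle of the window through the foot, at the foot's top face (46 above the bench); window 19 (x) by 36 (y, along the slot), the rail slot shows below it. z up.
- wheel_axis (a point): centre of the chopper wheel, 98 above the bench: upright wheel of four dark steel blades, each 20 wide and 3 thick, reaching 48 from the axis, on a hub of radius 13. The axis is the chopper's y; frame fixed to the chopper. The wheel stands 11 clear of the motor's end and sweeps free of the foot.
- wheel (a joint): angle of the wheel (rad), no stops, very light bearing: at 0 one blade points straight up, growing values carry the top towards the chopper's +x; blades every 90 degrees.
- tbolt: the loose steel T-bolt with its nut, 0.2 kg, leaning 27 deg in the holder at the start, nut on the sloping face. Origin: centre of the head's underside; z along the shank to the nut; x along the head's length. Shank 10 diameter, its end stands about 12 out of the nut with a flat 10 x 4 tab parallel to the head's length.
- head_mid (a point): centre of the bolt's head; axes as tbolt. Head 26 long (x), 14 wide (y), 8 high, its lowest 2.5 smaller (20 x 11.5). Two opposite corners are cut so that in the channel it turns clockwise (seen from the nut) from along the slot to square across and stops hard about 3 degrees past square.
- nut_mid (a point): centre of the long hexagon nut, 27 across flats and 42 long; its z along the bolt away from the head, its y square to one pair of flats. The nut's lower face starts 30 above the head's underside; with the nut resting on the foot the head is about 2 below the lips.
- nut (a joint): turn of the nut on the bolt (rad, 0 at the start), growing clockwise seen from the nut's end = tightening, and moving the nut 1.27 mm per rad towards the head. Thread drag 0.06 N m: a loose bolt turns with the nut until its head stops. Play is gone at about 1.75 rad, then the torque climbs; 2.2 to 2.6 rad is firm (0.2 to 0.5 N m). It stays tight.
- holder: fixed sloping bolt holder, black block with a face 60 x 62 on a plate. Origin: centre under the block at bench height; the face leans 27 degrees from level and looks up and towards the holder's own -x. Pocket 29 long (up the slope) by 17 wide.
- holder_face (a point): middle of the holder's sloping face and mouth of its pocket, 75 above the bench; axes upright like holder.
- bin: bystander: open yellow parts bin 85 x 100 x 45, origin under its centre.
- lens: bystander: lens in a black ring on a short stand, 44 wide, 72 high, origin under its centre.
- pen_cup: bystander: black pen cup with pens, 68 diameter, 125 high, origin under its centre.
There are look-alikes about, which are no part of the job. There is more than one size of the chopper; the job needs the middle-sized. Of the things that look like the tbolt, the smaller one is meant.

How it is judged:
On the way, in this order (a step that is already met when the one before it is completed fails the run):
1. the T-bolt's head is in the channel, below the lips, under the window, and turned square across the slot (within 0.3 rad) (x of head_mid in the frame of rail between -0.003 and 0.003 m and z of head_mid in the frame of rail between 0.012 and 0.0245 m and horizontal distance between head_mid and window below 0.014 m and angle between the x axis of head_mid and the x axis of rail, either way round below 0.3 rad), for 0.2 s.
2. the nut is tight and let go: bolt head pulls up on the rail and nut presses on the foot with over 15 N each (all of step 1 and contact force between tbolt and rail above 15 N and contact force between tbolt and chopper above 15 N and contact force between the fingers and tbolt below 0.5 N), for 0.3 s.
3. the wheel spins on by itself, faster than 1.5 rad/s, untouched, for 0.4 s ((velocity of joint wheel above 1.5 rad/s or velocity of joint wheel below -1.5 rad/s) and contact force between the fingers and chopper below 0.2 N), for 0.4 s.
At the end, for the whole second after the job is handed in: Bolt head under the slot lips: centred within 3 mm, within 14 mm of the window middle, square across within 0.3 rad; nut tight (over 15 N on foot and rail) and released; chopper within 15 mm of its start; after tightening the wheel spun on by itself over 1.5 rad/s for 0.4 s (all of step 2 and distance of chopper from where it was at the start of the episode below 0.015 m); the robot touches nothing.
It fails at once if the parts bin is pushed more than 30 mm or tipped (distance of bin from where it was at the start of the episode above 0.03 m or angle between bin's own z axis and vertical above 0.5 rad).
It fails at once if the lens stand is pushed more than 30 mm or tipped (distance of lens from where it was at the start of the episode above 0.03 m or angle between lens's own z axis and vertical above 0.5 rad).
It fails at once if the pen cup is pushed more than 30 mm or tipped (distance of pen_cup from where it was at the start of the episode above 0.03 m or angle between pen_cup's own z axis and vertical above 0.5 rad).
It also fails if it takes over 72 s, if anything falls off the work surface, if the arm or the gripper's body presses on something with over 40 N, if the wrist force passes 120 N, or if a joint passes its speed limit or range.

ROBOT

A 7-joint arm with a two-finger parallel gripper is mounted at the origin on the work surface. World frame = base frame: x ahead of the robot, y to its left, z up, the work surface at z = 0. Lengths are in m, angles in rad, forces in N, time in s.
With the tool pointing down it reaches from about 0.35 to 0.9 m from the base axis. Payload 19.9 kg.
Tool frame: the origin (TCP) lies midway between the tips of the shut fingers; the grasp point (between the pads) lies 19 mm behind it; y points along the fingers, z is the direction in which the jaws open and shut, and the axes are right-handed (so a half turn about y gives the same grasp; the last joint's range is limited). The gripper opens to 94 mm and grips with 3 to 60 N. Pads are 16 mm wide; open, the fingers measure 119 mm over their backs; the gripper's body (75 mm by 177 mm) begins 78 mm behind the grasp point.
Start: joints at [-1.308, 0.417, -0.01, 1.614, 0.005, 1.111, -0.053], TCP at [0.188, 0.596, 0.205] pointing down, gripper open.
Joint ranges: [-2.81, 2.81], [-0.39, 2.02], [-1.27, 1.25], [0.06, 2.57], [-1.19, 4.33], [0.19, 2], [-2.82, 2.82]. Speed limits (rad/s): [1.89, 1.89, 2.39, 2.39, 3.01, 3.01, 3.01].

INTERFACE

Orientations are given as a rotation vector (axis times angle).
In Python, from workcell import ctrl gives the robot as it stands.
- The arm moves only by the tool play_rows, never from a script. Its argument "rows" is a list that holds one entry, the list of rows, each a list of 4 numbers: the shift along the tool's x, y, z in mm, then the turn about the tool's y in degrees. In form: [[[x, y, z, twist], ...]]. A call has 1 to 8 rows; each row is the pose to reach, as a shift and turn from the pose commanded when the call began, along the tool's axes at that moment; what a row does not reach only later rows make up. A row lasts 1/12 s, in which the tool goes at most 41.7 mm and 7.16 degrees, less where a joint would pass 70% of its speed; a pose out of reach is approached as far as the arm can. A call with a gripper value outside its range is refused whole. "fingers" is the opening in per cent of the stroke, from 0 (shut) to 100 (fully open), set as the call begins (left out, the last holds). The fingers move at their own pace and stop on an object; the grip force is fixed at half the most. Time passes only in rows, so rows that repeat a pose let the fingers close. It gives the time, the measured TCP pose, the force and the opening at its end, in the units of the state.
- ctrl.get_state(): the state, without advancing time (a new reading comes with each control period).
- ctrl.grab_frame(name): name is "side" or "top"; returns (picture, depth): 480x640x3 uint8, red, green, blue; 480x640 float32, m along the optical axis (not along the pixel's ray), 0 where there is no reading.
- ctrl.get_calibration(name): a dict with "mtx" (3x3 intrinsics, pixels), "k1" (the pictures are not rectified: a ray, as slopes to the right and down, at radius r is drawn at 1 + k1 r^2 times it, then the intrinsics apply), "R" (3x3) and "t" (3): a world point X has camera coordinates R X + t. Camera axes: x right, y down, z forward; pixel columns grow to the right and rows downward; lengths in m; the calibration is good to about 2 mm. A picture is of the moment at which its call begins. get_calibration takes no time and is no camera call.
- ctrl.sign_off(): hands the job in, once; it reports no verdict.
The state is a dict: "time": time; "joint_positions": joint angles; "dq": joint speeds; "effort": joint torques, N m; "ee_pos": TCP position; "eef_rot": TCP orientation; "wrist_force": force on the tool from outside, world axes, zero at the start; "torque": the same for the moment, N m; "opening": opening from 0.0 (shut) to 1.0 (fully open).
Only numpy, scipy, OpenCV 4.12 (cv2) and the standard library are available. Lean on these libraries where they do the work, as an engineer would, in place of code of your own. Each camera call takes 0.05 s, during which the arm holds its last target. There are 200 camera calls.

## Working session

There is one attempt and no reset: what is moved stays moved. The work goes in short steps, Python scripts to look and compute and a tool call to move; the robot and the scene stay as the last step left them, time stands still between calls to the robot, and variables do not carry over. Pictures are saved under pics/ and viewed, about 8 in all and at most 12, crops included, and the job is handed in when it is done.

Besides the shell and the picture viewer there is one more tool, called after "Call:" by a JSON object that holds its "name" and its "arguments". play_rows: Moves the arm, as the interface text tells. Its arguments: {"type":"object","properties":{"rows":{"type":"array"},"fingers":{"type":"number"}},"required":["rows"]}

```bash
ls; mkdir -p pics; cat > h.py <<'E'
import numpy as np, cv2
from workcell import ctrl
from scipy.spatial.transform import Rotation as R
def snap(n,tag):
    im,d=ctrl.grab_frame(n); np.savez(f'pics/{tag}.npz',im=im,d=d); cv2.imwrite(f'pics/{tag}.png',im[:,:,::-1]); return im,d
def crop(tag,u0,v0,u1,v1,s,out):
    im=np.load(f'pics/{tag}.npz')['im'][v0:v1,u0:u1,::-1]
    cv2.imwrite(f'pics/{out}.png',cv2.resize(im,None,fx=s,fy=s,interpolation=cv2.INTER_CUBIC))
def ray(n,u,v):
    c=ctrl.get_calibration(n);K=np.array(c['mtx']);x=np.array([(u-K[0,2])/K[0,0],(v-K[1,2])/K[1,1]]);y=x.copy()
    for _ in range(20): y=x/(1+c['k1']*(y@y))
    Rm=np.array(c['R']);t=np.array(c['t']);return -Rm.T@t, Rm.T@np.array([y[0],y[1],1.])
def atz(n,u,v,z):
    o,d=ray(n,u,v); return o+d*(z-o[2])/d[2]
def atd(n,u,v,dep):
    o,d=ray(n,u,v); return o+d*dep
def proj(n,X):
    c=ctrl.get_calibration(n);p=np.array(c['R'])@np.array(X)+np.array(c['t']);y=p[:2]/p[2];y=y*(1+c['k1']*(y@y));K=np.array(c['mtx'])
    return K[0,0]*y[0]+K[0,2],K[1,1]*y[1]+K[1,2]
def st():
    s=ctrl.get_state(); Rm=R.from_rotvec(s['eef_rot']).as_matrix()
    print('t',s['time'],'p',np.round(s['ee_pos'],4),'F',np.round(s['wrist_force'],1),'T',np.round(s['torque'],2),'op',round(s['opening'],3)); print(np.round(Rm,3)); print('q',np.round(s['joint_positions'],3)); return np.array(s['ee_pos']),Rm
E
python3 - <<'E'
from h import *
snap('top','t0');snap('side','s0');st()
for n in('top','side'):
    c=ctrl.get_calibration(n);Rm=np.array(c['R']);print(n,-Rm.T@np.array(c['t']),Rm[2],c['mtx'][0],c['k1'])
E
```

```text
pics
t 0.1 p [0.1875 0.5959 0.2049] F [-0.6  0.1 -0.1] T [ 0.02  0.03 -0.02] op 0.997
[[ 0.954 -0.     0.3  ]
 [-0.3   -0.001  0.954]
 [ 0.    -1.    -0.001]]
q [-1.307  0.418 -0.01   1.614  0.005  1.111 -0.053]
top [ 0.37655508 -0.0132449   1.30379836] [ 0.09587754  0.02131836 -0.99516482] [539.51672523   0.         326.68934734] -0.13943340599888324
side [0.42928379 0.6846542  0.64300505] [ 0.07522123 -0.77441389 -0.62819177] [472.88902224   0.         318.02712766] -0.08892194845149413
```

View pics/t0.png

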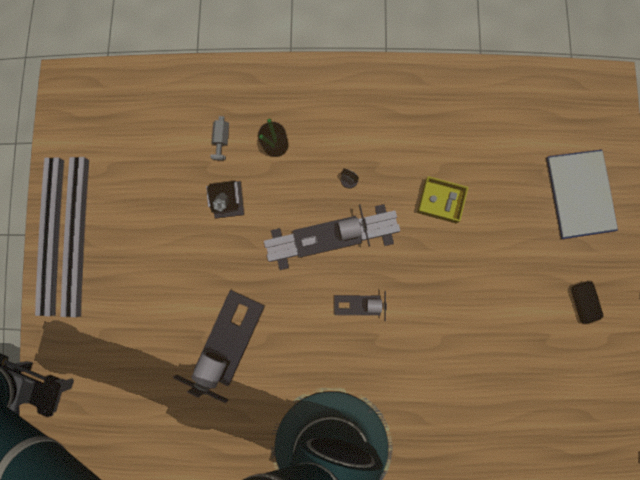

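View pics/s0.png

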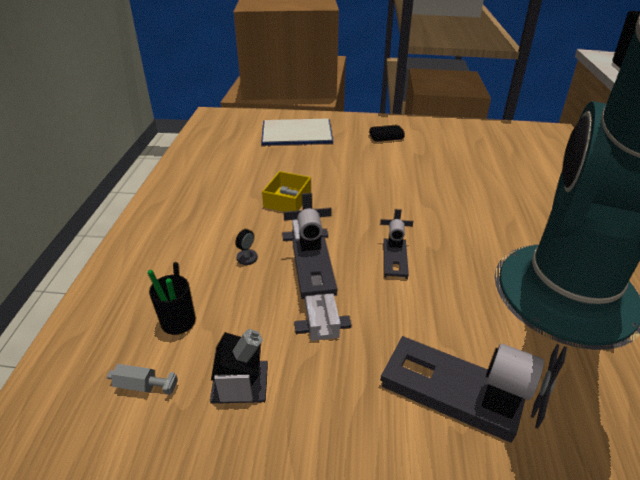

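The top view shows the rail with the mid-sized chopper: window about (309,240), wheel about (363,226). The holder with its bolt is at about (224,199). The bigger bolt lying at (220,138) and the small and large choppers are decoys.

```bash
python3 - <<'E'
from h import *
def big(tag,u0,v0,w,h,s):
    im=np.load(f'pics/{tag}.npz')['im'][v0:v0+h,u0:u0+w,::-1]; return cv2.resize(im,None,fx=s,fy=s,interpolation=cv2.INTER_CUBIC)
a=big('t0',200,170,50,55,6);b=big('t0',255,200,125,75,4)  # 300x330 ; 500x300... 
c=big('s0',200,320,80,90,3);  d=big('s0',270,190,90,160,3)
im=np.zeros((600,800,3),np.uint8)
im[:300,:300]=a[:300];im[:300,300:800]=b
im[300:570,:240]=c; im[300:600,300:570]=d[180:480]
e=cv2.convertScaleAbs(im,alpha=1.5,beta=15)
cv2.imwrite('pics/c1.png',e)
d=np.load('pics/t0.npz')['d']
# holder + nut height points
for u,v in [(222,190),(218,203),(221,205),(215,200),(225,195),(230,190),(240,205),(236,186),(309,240),(296,246),(280,247),(385,222),(350,230)]:
    print(u,v,np.round(atd('top',u,v,d[v,u]),3))
E
```

```text
222 190 [0.605 0.258 0.079]
218 203 [0.569 0.257 0.118]
221 205 [0.565 0.251 0.114]
215 200 [0.576 0.265 0.114]
225 195 [0.593 0.249 0.083]
230 190 [0.605 0.238 0.081]
240 205 [0.578 0.223 0.03 ]
236 186 [0.618 0.228 0.066]
309 240 [0.497 0.057 0.013]
296 246 [0.479 0.085 0.046]
280 247 [0.479 0.127 0.01 ]
385 222 [ 0.542 -0.126  0.012]
350 230 [ 0.51  -0.039  0.116]
```

View pics/c1.png

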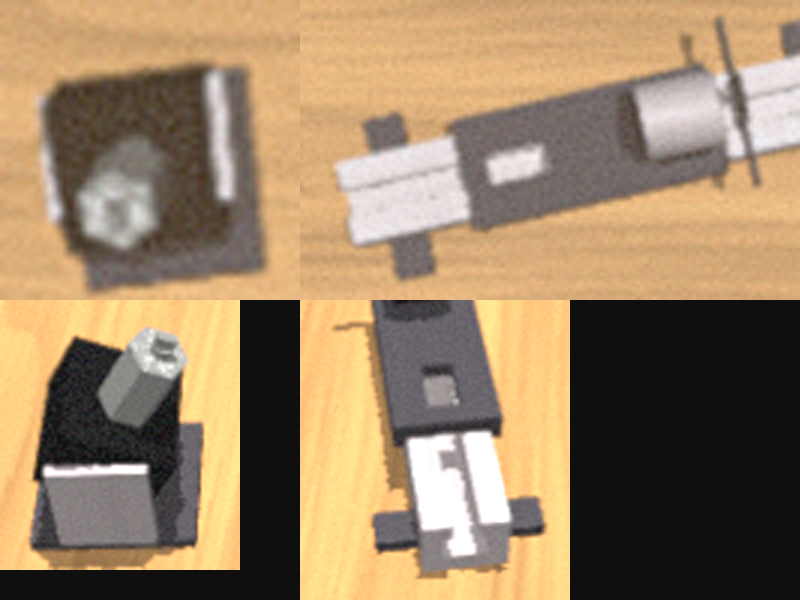

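The crops show the nut leaning to the lower left on the holder, the tab on its end, and the foot's window with the rail slot under it. Next I fit poses from the depth clouds.

```bash
cat >> h.py <<'E'
def cloud(n,tag,u0,v0,u1,v1):
    z=np.load(f'pics/{tag}.npz');d=z['d'];P=[];C=[]
    for v in range(v0,v1):
        for u in range(u0,u1):
            if d[v,u]>0: P.append(atd(n,u,v,d[v,u]));C.append(z['im'][v,u])
    return np.array(P),np.array(C).astype(int)
def rect(P):
    (c,s,a)=cv2.minAreaRect((P*1000).astype(np.float32)); return np.round(c,1),np.round(s,1),round(a,2)
def pca(Q):
    m=Q.mean(0);U,S,V=np.linalg.svd(Q-m,full_matrices=False);return m,V,S/np.sqrt(len(Q))
E
python3 - <<'E'
from h import *
for n,tag,bx in(('top','t0',(255,195,410,275)),('side','s0',(270,180,360,350))):
    P,C=cloud(n,tag,*bx); b=C.mean(1); dark=b<110
    f=(abs(P[:,2]-.046)<.004)&dark; Q=P[f]
    m0=np.median(Q[:,:2],0); 
    print(n,'foot',f.sum(),rect(Q[:,:2]),np.median(Q[:,2]))
    r=(abs(P[:,2]-.036)<.004)&(b>120); print(' rail',r.sum(),rect(P[r][:,:2]), np.median(P[r][:,2]))
    # window: points below 0.042 within 30mm of guess
    w=(P[:,2]<.040)&(np.hypot(P[:,0]-.492,P[:,1]-.056)<.024); 
    print(' win',w.sum(),P[w].mean(0))
    wh=(P[:,2]>.06)&(P[:,1]<.0); 
P,C=cloud('top','t0',200,170,250,225);P2,C2=cloud('side','s0',200,320,280,410)
for nm,p,c in(('top',P,C),('side',P2,C2)):
    b=c.mean(1); r=c.max(1)-c.min(1)
    f=(b<60)&(p[:,2]>.055)&(p[:,2]<.1); Q=p[f]
    for _ in range(4):
        m,V,S=pca(Q); n=V[2]*np.sign(V[2][2]); Q=p[f&(abs((p-m)@n)<.004)]
    print(nm,'face',len(Q),m,'n',n,np.degrees(np.arccos(n[2])),np.degrees(np.arctan2(n[1],n[0])),S)
    e1=np.array([n[0],n[1],0]);e1/=np.linalg.norm(e1);e2=np.cross([0,0,1],e1)
    k=(p-m)@n>.008; k&=p[:,2]>.08; N=p[k]; print(' nut',k.sum(),N.mean(0),N.max(0),N.min(0))
    h=(N-m)@n; print(' h',np.percentile(h,[50,90,97]))
    t=h>np.percentile(h,97)-.022; u=np.cross(e2,n); T=N[t]; 
    print(' top mean', T.mean(0))
E
```

```text
Traceback (most recent call last):
  File "h.py", line 27, in cloud
    if d[v,u]>0: P.append(atd(n,u,v,d[v,u]));C.append(z['im'][v,u])
                          ~~~^^^^^^^^^^^^^^
  File "h.py", line 16, in atd
    o,d=ray(n,u,v); return o+d*dep
        ~~~^^^^^^^
  File "h.py", line 10, in ray
    c=ctrl.get_calibration(n);K=np.array(c['mtx']);x=np.array([(u-K[0,2])/K[0,0],(v-K[1,2])/K[1,1]]);y=x.copy()
ValueError: time passes only in moves, steps and waits
```

```bash
sed -i 's/^def snap/_c={}\ndef cal(n):\n    if n not in _c: _c[n]=ctrl.get_calibration(n)\n    return _c[n]\ndef snap/; s/c=ctrl.get_calibration(n)/c=cal(n)/' h.py; sed -i 's/_c\[n\]=cal(n)/_c[n]=ctrl.get_calibration(n)/' h.py
sed -i "s/z=np.load(f'pics\/{tag}.npz');d=z\['d'\]/z=dict(np.load(f'pics\/{tag}.npz'));d=z['d']/" h.py
cat > m1.py <<'E'
from h import *
for n,tag,bx in(('top','t0',(255,195,410,275)),('side','s0',(270,180,360,350))):
    P,C=cloud(n,tag,*bx); b=C.mean(1); dark=b<110
    f=(abs(P[:,2]-.046)<.004)&dark; Q=P[f]
    print(n,'foot',f.sum(),rect(Q[:,:2]),np.median(Q[:,2]))
    r=(abs(P[:,2]-.036)<.004)&(b>120); print(' rail',r.sum(),rect(P[r][:,:2]), np.median(P[r][:,2]))
    w=(P[:,2]<.040)&(np.hypot(P[:,0]-.492,P[:,1]-.056)<.024); 
    print(' win',w.sum(),P[w].mean(0))
P,C=cloud('top','t0',200,170,250,225);P2,C2=cloud('side','s0',200,320,280,410)
for nm,p,c in(('top',P,C),('side',P2,C2)):
    b=c.mean(1)
    f=(b<60)&(p[:,2]>.055)&(p[:,2]<.1); Q=p[f]
    for _ in range(4):
        m,V,S=pca(Q); n=V[2]*np.sign(V[2][2]); Q=p[f&(abs((p-m)@n)<.004)]
    print(nm,'face',len(Q),m,'n',n,np.degrees(np.arccos(n[2])),np.degrees(np.arctan2(n[1],n[0])),S)
    k=((p-m)@n>.008)&(p[:,2]>.08); N=p[k]; h=(N-m)@n
    print(' nut',k.sum(),N.mean(0),N.max(0),N.min(0),np.percentile(h,[50,90,97]))
    T=N[h>np.percentile(h,97)-.018]; print(' top mean',len(T), T.mean(0))
E
python3 m1.py
```

```text
top foot 1154 (array([503.2,  13.3]), array([ 66.5, 152.8]), 13.66) 0.04578543398606272
 rail 763 (array([506.4,   2.3]), array([ 49.3, 318.9]), 13.57) 0.03592793191413102
 win 119 [0.49549126 0.05681908 0.01582731]
side foot 1609 (array([545.4, -95.1]), array([ 95.2, 389.6]), 15.21) 0.045813865076147264
 rail 671 (array([503.2,  11.4]), array([ 50.2, 304.4]), 13.55) 0.03565282649078905
 win 94 [0.48905593 0.05592255 0.0191938 ]
top face 424 [0.59213299 0.25597493 0.07684015] n [-0.42891193 -0.05032112  0.90194364] 25.585261537257495 -173.3084921481717 [0.02099387 0.01753286 0.00198475]
 nut 189 [0.57190285 0.2543043  0.10803999] [0.59431838 0.27003117 0.12773885] [0.55397593 0.24172785 0.08263792] [0.0409428  0.04656999 0.05273964]
 top mean 135 [0.56721457 0.2551838  0.11262488]
side face 953 [0.58869091 0.26831522 0.07534609] n [-0.39179039  0.00986097  0.92000166] 23.073675857408183 178.55822743713753 [0.02237263 0.01400723 0.00177158]
 nut 550 [0.57121841 0.2641719  0.10454063] [0.59399876 0.27312362 0.12443855] [0.55245592 0.24199414 0.08038763] [0.03857177 0.04489031 0.05235116]
 top mean 315 [0.56629197 0.26089888 0.11214804]
```

```bash
cat > m2.py <<'E'
from h import *
from scipy.optimize import least_squares
pts={}
for n,tag,bx in(('top','t0',(200,170,250,225)),('side','s0',(200,320,280,410))):
    p,c=cloud(n,tag,*bx); pts[n]=(p,c)
def frame(q):
    yaw=q[2];xh=np.array([np.cos(yaw),np.sin(yaw),0]);yh=np.array([-np.sin(yaw),np.cos(yaw),0])
    a=np.radians(27);n=np.cos(a)*np.array([0,0,1])-np.sin(a)*xh; return xh,yh,n,np.cross(yh,n)
def sdf(q,p):
    xh,yh,n,u=frame(q);r=p-np.array([q[0],q[1],.075]); h=r@n;a=r@u;b=r@yh
    rad=np.max([abs(b),abs(b*.5+a*.866),abs(b*.5-a*.866)],0)-.0135
    nut=np.maximum(rad,abs(h-.021)-.021); sh=np.maximum(np.hypot(a,b)-.005,abs(h-.048)-.006)
    return np.minimum(nut,sh)
for sel in(('top',),('side',),('top','side')):
    A=[]
    for n in sel:
        p,c=pts[n]; k=(p[:,2]>.082)&(c.mean(1)>75)&(p[:,0]<.6); A.append(p[k])
    A=np.vstack(A)
    r=least_squares(lambda q:sdf(q,A),[.59,.256,0.],loss='soft_l1',f_scale=.001,x_scale=[.01,.01,.1])
    print(sel,len(A),r.x[:2],np.degrees(r.x[2]),np.sqrt(np.mean(r.fun**2)))
q=r.x
# block side check: face points in holder frame
xh,yh,n,u=frame(q)
for nm in pts:
    p,c=pts[nm]; rr=p-np.array([q[0],q[1],.075]); f=(c.mean(1)<60)&(abs(rr@n)<.006)
    print(nm,'face y range',np.percentile(rr[f]@yh,[1,99]),'u',np.percentile(rr[f]@u,[1,99]),'off',np.median(rr[f]@n))
    k=(c.max(1)-c.min(1)<30)&(c.mean(1)>120)&(abs(rr@yh)>.025); print(' cheek z max',np.percentile(p[k][:,2],[5,95]) if k.any() else None)
print('nut_mid',np.array([q[0],q[1],.075])+.021*n,'pt26',np.array([q[0],q[1],.075])+.026*n)
W=np.mean([atz('top',u,v,.046) for u,v in[(301.25,238.75),(315,235.75),(316.75,244.25),(302.5,246.75)]],0);print('win top',W)
c=np.array([.5064,.0023]);a=np.radians(13.6);xr=np.array([np.cos(a),np.sin(a)]);yr=np.array([-xr[1],xr[0]])
print('rail coords',(W[:2]-c)@xr,(W[:2]-c)@yr)
for s in((.0095,.018),(-.0095,.018),(.0095,-.018),(-.0095,-.018)):
    X=np.r_[c+yr*.0545+xr*s[0]+yr*s[1],.046]; print('side proj',np.round(proj('side',X),1),'top',np.round(proj('top',X),1))
E
python3 m2.py
```

```text
('top',) 122 [0.58548768 0.25614679] -3.8722054133683437 0.0018775783011435007
('side',) 357 [0.5854815  0.25768757] 5.913328575885557 0.0010462821406731955
('top', 'side') 479 [0.5855653  0.25757898] 5.3622532108357985 0.0013315763777753242
top face y range [-0.03017554  0.03120241] u [-0.02857861  0.03196759] off -0.0009852243290194174
 cheek z max [0.06180805 0.06977655]
side face y range [-0.02773304  0.03365637] u [-0.02897067  0.0311299 ] off -0.0008777723919416612
 cheek z max [0.06377513 0.06674668]
nut_mid [0.57607322 0.25668802 0.09371114] pt26 [0.5738132  0.25647589 0.09816617]
win top [0.49031907 0.05538153 0.046     ]
rail coords -0.003148336348647053 0.05537447928349521
side proj [312.5 284.7] top [300.6 237.8]
side proj [322.9 283.7] top [302.4 245.7]
side proj [310.  271.3] top [315.5 234.3]
side proj [320.1 270.3] top [317.3 242.2]
```

Call:
{"name": "play_rows", "arguments": {"rows": [[[35, 0, -16, -3], [71, 0, -31, -6], [107, 0, -47, -9], [142, 0, -62, -12], [178, 0, -78, -15], [213, 0, -94, -18], [249, 0, -109, -21], [280, 0, -124, -21.5]]], "fingers": 65}}

```text
time: 0.77
ee_pos: [0.4191, 0.3918, 0.2053]
eef_rot: [-1.57, -0.057, 0.057]
wrist_force: [0.7, -0.1, 0.2]
opening: 0.65
```

```bash
cat >> h.py <<'E'
def goto(X,yaw=None):
    s=ctrl.get_state();Rm=R.from_rotvec(s['eef_rot']).as_matrix();d=1000*Rm.T@(np.array(X)-np.array(s['ee_pos']))
    y=np.degrees(np.arctan2(Rm[1,2],Rm[0,2])); print('t',s['time'],'p',np.round(s['ee_pos'],4),'shift',np.round(d,1),'yaw',round(y,1),'twist',None if yaw is None else round(y-yaw,1),'q7',round(s['joint_positions'][6],3),'F',np.round(s['wrist_force'],1),'T',np.round(s['torque'],2),'op',round(s['opening'],3))
E
python3 -c "
from h import *
goto([.574,.2565,.14],94)"
```

```text
t 0.7667 p [0.4191 0.3918 0.2053] shift [ 144.6   65.4 -146.2] yaw 94.2 twist 0.2 q7 0.852 F [ 0.7 -0.1  0.2] T [ 0.08 -0.04  0.01] op 0.65
```

Call:
{"name": "play_rows", "arguments": {"rows": [[[28, 0, -28, 0], [57, 0, -57, 0], [86, 0, -86, 0], [115, 5, -115, 0], [145, 15, -146, 0], [145, 40, -146, 0], [145, 55, -146, 0], [145, 55, -146, 0]]]}}

```text
time: 1.43
ee_pos: [0.5711, 0.257, 0.1469]
eef_rot: [-1.573, -0.051, 0.058]
wrist_force: [-1.1, 0.6, -0.3]
opening: 0.652
```

```bash
python3 -c "
from h import *
snap('side','s1');snap('top','t1');goto([.574,.2565,.079],94)
b=cv2.resize(np.load('pics/s1.npz')['im'][270:420,170:320,::-1],None,fx=4,fy=4,interpolation=2);cv2.imwrite('pics/c2.png',cv2.convertScaleAbs(b,alpha=1.4,beta=10))
"
```

```text
t 1.5333 p [0.572  0.2586 0.1505] shift [ 1.9 71.5 -2.2] yaw 94.1 twist 0.1 q7 1.22 F [-1.2  0.5  0.4] T [ 0.02  0.02 -0.04] op 0.648
```

View pics/c2.png

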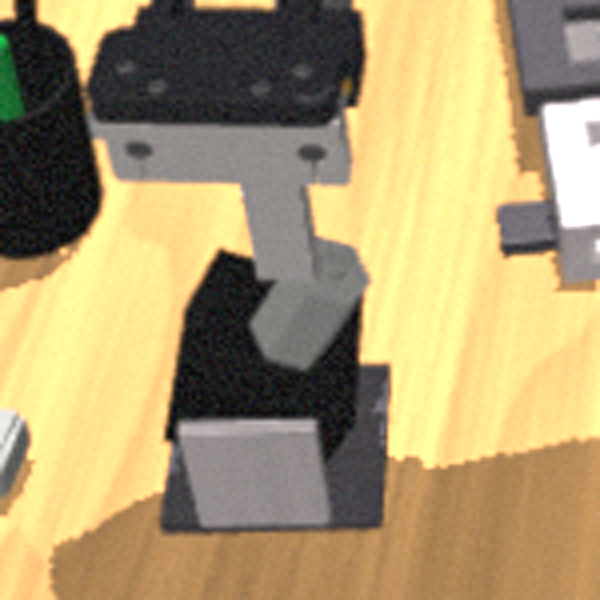

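The near finger ends beside the nut with its tip at about (241,340) in full-picture pixels. The gripper is in line, so I lower and close.

Call:
{"name": "play_rows", "arguments": {"rows": [[[2, 30, -2, 0], [2, 55, -2, 0], [2, 70, -2, 0], [2, 71, -2, 0], [2, 71, -2, 0]]]}}

```text
time: 1.95
ee_pos: [0.5746, 0.2572, 0.0804]
eef_rot: [-1.57, -0.056, 0.056]
wrist_force: [0.1, -0.1, 0.8]
opening: 0.65
```

Call:
{"name": "play_rows", "arguments": {"rows": [[[0, 0, 0, 0], [0, 0, 0, 0], [0, 0, 0, 0], [0, 0, 0, 0], [0, 0, 0, 0], [0, 0, 0, 0]]], "fingers": 0}}

```text
time: 2.45
ee_pos: [0.5745, 0.2572, 0.0798]
eef_rot: [-1.569, -0.056, 0.055]
wrist_force: [-0.5, 4.7, -0.9]
opening: 0.292
```

```bash
python3 -c "
from h import *
snap('side','s2');goto([.574,.2565,.079],94)"
```

```text
t 2.5 p [0.5744 0.2574 0.0797] shift [-0.5  0.7 -0.9] yaw 94.1 twist 0.1 q7 1.233 F [0.1 4.1 0.8] T [1.17 0.09 0.18] op 0.291
```

Call:
{"name": "play_rows", "arguments": {"rows": [[[-3.2, -6.2, 0, 0], [-6.4, -12.5, 0, 0], [-3, -14, 0, 0], [1, -16, 0, 0], [5, -17.5, 0, 0], [9, -19.5, 0, 0], [12.5, -21, 0, 0], [15.5, -22, 0, 0]]]}}

```text
time: 3.17
ee_pos: [0.5884, 0.2589, 0.1006]
eef_rot: [-1.57, -0.054, 0.059]
wrist_force: [-7.9, 6.2, -3.0]
opening: 0.285
```

```bash
python3 -c "
from h import *
goto([.574,.2565,.079],94);snap('side','s3');snap('top','t3');goto([.574,.2565,.079],94)
b=cv2.resize(np.load('pics/s3.npz')['im'][280:420,190:290,::-1],None,fx=4,fy=4,interpolation=2)
c=cv2.resize(np.load('pics/t3.npz')['im'][150:250,190:290,::-1],None,fx=4,fy=4,interpolation=2)
i=np.zeros((560,800,3),np.uint8);i[:,:400]=b;i[:400,400:]=c
cv2.imwrite('pics/c3.png',cv2.convertScaleAbs(i,alpha=1.5,beta=10))
"
```

```text
t 3.1667 p [0.5884 0.2589 0.1006] shift [-14.5  21.6  -1.4] yaw 94.1 twist 0.1 q7 1.241 F [-7.9  6.2 -3. ] T [1.92 2.14 0.08] op 0.285
t 3.2667 p [0.5888 0.2589 0.1007] shift [-14.9  21.7  -1.3] yaw 94.1 twist 0.1 q7 1.241 F [-4.9  6.5 -2.1] T [1.88 1.6  0.07] op 0.288
```

View pics/c3.png

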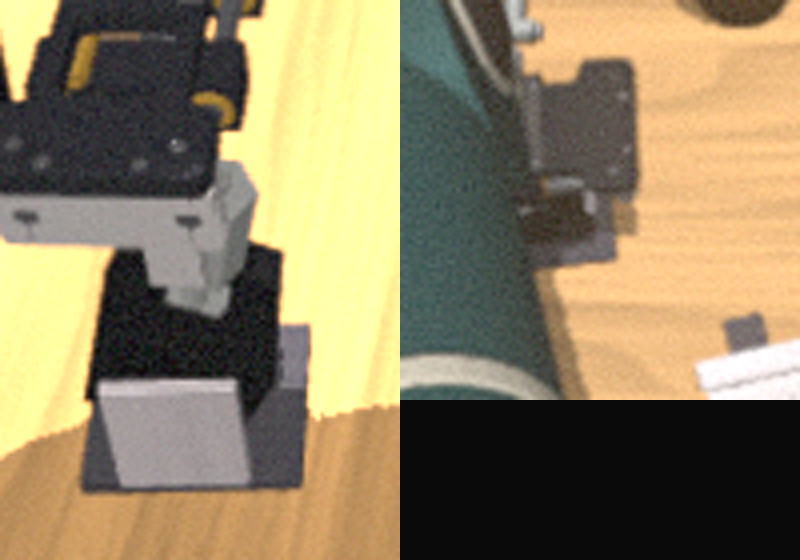

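Call:
{"name": "play_rows", "arguments": {"rows": [[[-3, -3, 0, 0], [-6, -9, 0, 0], [-10, -18, 0, 0], [-14, -28, 0, 0], [-14, -50, 0, 0], [-14, -80, 0, 0], [-14, -90, 0, 0], [-14, -90, 0, 0]]]}}

```text
time: 3.93
ee_pos: [0.5773, 0.2568, 0.1945]
eef_rot: [-1.568, -0.058, 0.052]
wrist_force: [0.9, 0.2, -1.3]
opening: 0.283
```

```bash
python3 -c "
from h import *
goto([.574,.2565,.079],94);snap('side','s4');goto([.574,.2565,.079],94)
p=ctrl.get_state()['ee_pos'];print(proj('side',p),proj('side',np.array(p)+[0,0,.05]))
b=cv2.resize(np.load('pics/s4.npz')['im'][220:370,190:290,::-1],None,fx=4,fy=4,interpolation=2)
cv2.imwrite('pics/c4.png',cv2.convertScaleAbs(b,alpha=1.5,beta=10))
"
```

```text
t 3.9333 p [0.5773 0.2568 0.1945] shift [ -3.8 115.5  -0.2] yaw 94.0 twist 0.0 q7 1.221 F [ 0.9  0.2 -1.3] T [ 0.07 -0.06  0.  ] op 0.283
t 3.9833 p [0.5764 0.2566 0.1922] shift [-2.700e+00  1.132e+02  1.000e-01] yaw 94.0 twist 0.0 q7 1.221 F [-0.2  0.7 -2.7] T [ 0.01 -0.03 -0.01] op 0.282
(np.float64(238.98832171218803), np.float64(296.7577376661322)) (np.float64(234.71185436224036), np.float64(268.8944403086136))
```

View pics/c4.png

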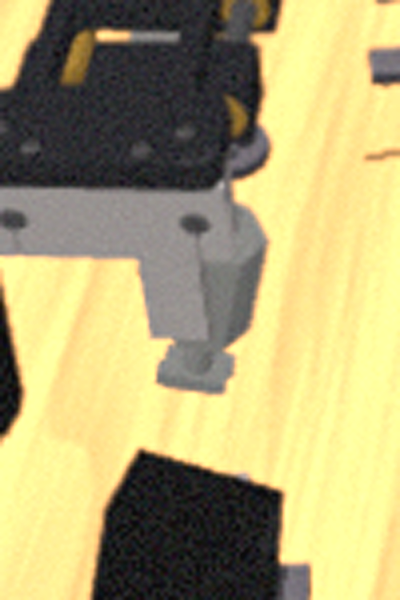

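```bash
cat > m3.py <<'E'
from h import *
import sys
from scipy.optimize import least_squares
tag,u0,v0,u1,v1=sys.argv[1],*map(int,sys.argv[2:6])
s=ctrl.get_state();tcp=np.array(s['ee_pos']);Rm=R.from_rotvec(s['eef_rot']).as_matrix()
p,c=cloud('side',tag,u0,v0,u1,v1)
L=(p-tcp)@Rm; k=(np.hypot(L[:,0],L[:,2])<.05)&(abs(L[:,2])<.0145)&(L[:,1]>-.075)&(L[:,1]<.06); L=L[k]
print(len(L),'lowest',L[np.argsort(-L[:,1])[:5]].round(4).tolist())
def sdf(q):
    a=q[2];n=np.array([-np.sin(a),-np.cos(a),0]);u=np.array([np.cos(a),-np.sin(a),0]);r=L-np.array([q[0],q[1],q[3]])  # origin: head underside
    h=r@n;x=r@u;b=r[:,2]
    rad=np.max([abs(b),abs(b*.5+x*.866),abs(b*.5-x*.866)],0)-.0135
    nut=np.maximum(rad,abs(h-.051)-.021);sh=np.maximum(np.hypot(x,b)-.005,abs(h-.042)-.042)
    hd=np.max([abs(x)-.013,abs(b)-.007,abs(h-.004)-.004],0)
    return np.minimum(np.minimum(nut,sh),hd)
best=min((least_squares(sdf,[0,.037,np.radians(t0),0],loss='soft_l1',f_scale=.001,x_scale=[.01,.01,.1,.003]) for t0 in(0,10,20,27)),key=lambda r:r.cost)
print('head underside (tool x,y,z) mm',(best.x[[0,1,3]]*1000).round(1),'lean deg',np.degrees(best.x[2]).round(1),'rms',np.sqrt(np.mean(best.fun**2)))
E
python3 m3.py s4 190 220 290 370
```

```text
544 lowest [[-0.0048, 0.0378, 0.0036], [-0.0037, 0.0366, 0.0046], [-0.0023, 0.0365, 0.0047], [-0.0011, 0.036, 0.0052], [0.0087, 0.0353, 0.0044]]
head underside (tool x,y,z) mm [ 4.9 35.2 -1.1] lean deg 13.1 rms 0.0006474487250559855
```

Call:
{"name": "play_rows", "arguments": {"rows": [[[-25, 0, 0, 0], [-42, 15, 0, 0], [-42, 50, 0, 0], [-42, 85, 0, 0], [-42, 108, 0, 0], [-42, 111, 0, 0], [-42, 111, 0, 0]]]}}

```text
time: 4.57
ee_pos: [0.5329, 0.2529, 0.0785]
eef_rot: [-1.572, -0.052, 0.058]
wrist_force: [0.4, -0.8, -1.1]
opening: 0.287
```

Call:
{"name": "play_rows", "arguments": {"rows": [[[4, 0, 0, 0], [8, 0, 0, 0], [12, 0, 0, 0], [15, 0, 0, 0], [18, 0, 0, 0], [20, 0, 0, 0], [21, 0, 0, 0], [21, 0, 0, 0]]]}}

```text
time: 5.23
ee_pos: [0.5541, 0.255, 0.0803]
eef_rot: [-1.571, -0.053, 0.057]
wrist_force: [-6.9, -0.7, -2.6]
opening: 0.284
```

Call:
{"name": "play_rows", "arguments": {"rows": [[[-8, 0, 0, 0], [-20, 0, 0, 0], [-20, -30, 0, 0], [-20, -70, 0, 0], [-20, -110, 0, 0], [-20, -110, 0, 0], [-20, -110, 0, 0], [-20, -110, 0, 0]]]}}

```text
time: 5.9
ee_pos: [0.5348, 0.2537, 0.1902]
eef_rot: [-1.57, -0.056, 0.055]
wrist_force: [0.0, 1.2, -3.2]
opening: 0.284
```

```bash
python3 -c "
from h import *
snap('side','s5');goto([.574,.2565,.079],94)"; python3 m3.py s5 190 200 320 370
```

```text
t 5.95 p [0.5345 0.2536 0.1895] shift [ 39.7 110.4   0.2] yaw 94.0 twist 0.0 q7 1.189 F [ 0.8  0.5 -2.5] T [-0.04  0.03 -0.02] op 0.28
447 lowest [[-0.0129, 0.0375, -0.0038], [0.0016, 0.0374, 0.0041], [-0.0025, 0.0373, 0.004], [0.0029, 0.0372, 0.0043], [-0.0095, 0.0365, 0.0045]]
head underside (tool x,y,z) mm [ 0.1 37.3 -1.3] lean deg 10.2 rms 0.0006462715062157387
```

Fit says the lean is about 10 degrees and lies along the head's length. That suits the slot, and the nut's flat base will right the bolt on release. I go above the window.

Call:
{"name": "play_rows", "arguments": {"rows": [[[-7, 0, -24, 7], [-14, 0, -48, 14], [-20, 0, -73, 21], [-27, 0, -97, 28], [-34, 0, -121, 35], [-41, 0, -146, 42], [-48, 0, -170, 49], [-55, 0, -195, 56]]]}}

```text
time: 6.62
ee_pos: [0.4928, 0.0543, 0.1892]
eef_rot: [-1.452, 0.714, -0.711]
wrist_force: [0.1, -0.2, -2.6]
opening: 0.284
```

Call:
{"name": "play_rows", "arguments": {"rows": [[[0, 0, 0, 7], [0, 0, 0, 14], [0, 20, 0, 21], [0, 40, 0, 24], [0, 50, 0, 24], [0, 50, 0, 24], [0, 50, 0, 24]]]}}

```text
time: 7.2
ee_pos: [0.4936, 0.0552, 0.1401]
eef_rot: [-1.318, 1.026, -1.025]
wrist_force: [0.2, -0.0, -0.9]
opening: 0.282
```

```bash
python3 -c "
from h import *
snap('side','s6');goto([.4936,.0553,.1],13.6)
c=np.array([.5064,.0023])
im=np.load('pics/s6.npz')['im']
b=cv2.resize(im[160:310,260:380,::-1],None,fx=4,fy=4,interpolation=2)
cv2.imwrite('pics/c5.png',cv2.convertScaleAbs(b,alpha=1.5,beta=10))"; python3 m3.py s6 260 150 380 310
```

```text
t 7.25 p [0.4941 0.0553 0.1407] shift [-0.1 40.7 -0.4] yaw 14.1 twist 0.5 q7 0.212 F [ 0.1 -0.2 -1.4] T [-0.06  0.07  0.02] op 0.281
603 lowest [[-0.0065, 0.0419, 0.001], [-0.0083, 0.0401, 0.003], [-0.01, 0.0397, -0.0056], [-0.0118, 0.0379, -0.0035], [-0.0107, 0.0366, -0.0037]]
head underside (tool x,y,z) mm [ 1.5 38.  -1.2] lean deg 10.1 rms 0.004311161632017905
```

View pics/c5.png

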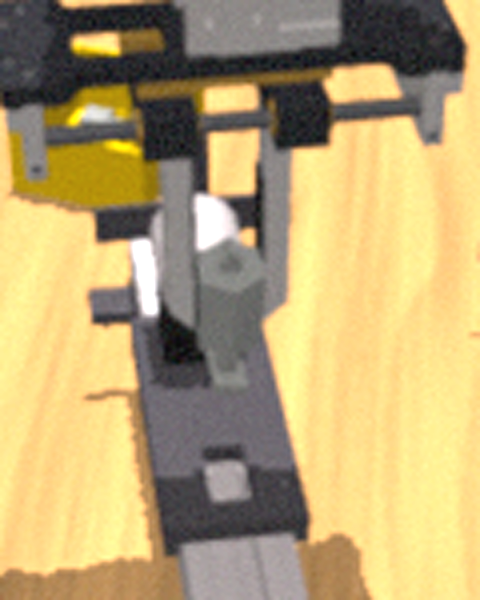

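```bash
python3 - <<'E'
from h import *
s=ctrl.get_state();tcp=np.array(s['ee_pos']);Rm=R.from_rotvec(s['eef_rot']).as_matrix()
p,c=cloud('side','s6',260,150,380,310);L=(p-tcp)@Rm
k=(abs(L[:,2])<.012)&(abs(L[:,0])<.03)&(L[:,1]>.002)&(L[:,1]<.045)
for lo in np.arange(.0,.045,.006):
    q=L[k&(L[:,1]>=lo)&(L[:,1]<lo+.006)]
    if len(q): print(round(lo,3),len(q),'z',np.percentile(q[:,2],[3,50,97]).round(4),'x',np.percentile(q[:,0],[3,50,97]).round(4))
print(proj('side',tcp+Rm@[0,.034,0]))
# slot / window in side image, rail-frame lateral of bright/dark window points
p,c=cloud('side','s0',300,260,335,295)
cc=np.array([.5064,.0023]);a=np.radians(13.6);xr=np.array([np.cos(a),np.sin(a)]);yr=np.array([-xr[1],xr[0]])
X=(p[:,:2]-cc)@xr;Y=(p[:,:2]-cc)@yr
f=(abs(p[:,2]-.046)<.0025)
for y in(.040,.047,.055,.062,.069):
    g=np.sort(X[f&(abs(Y-y)<.003)]);d=np.diff(g);i=d.argmax();print('side row',y,g[0].round(4),g[i].round(4),g[i+1].round(4),g[-1].round(4))
for x in(-.004,0,.004):
    g=np.sort(Y[f&(abs(X-x)<.002)]);d=np.diff(g);i=d.argmax();print('side col',x,g[i].round(4),g[i+1].round(4))
p,c=cloud('top','t0',270,215,370,265);X=(p[:,:2]-cc)@xr;Y=(p[:,:2]-cc)@yr;f=(abs(p[:,2]-.046)<.003)
g=X[f&(Y>.0)&(Y<.08)];print('top foot x edges',np.percentile(g,[1,99]))
for y in(.047,.055,.062):
    g=np.sort(X[f&(abs(Y-y)<.004)]);d=np.diff(g);i=d.argmax();print('top row',y,g[i].round(4),g[i+1].round(4))
E
```

```text
0.0 22 z [-0.0117  0.0001  0.0105] x [-0.0203 -0.0171 -0.0139]
0.006 26 z [-0.0106  0.0009  0.0109] x [-0.0191 -0.0161 -0.0125]
0.018 6 z [-0.004   0.0007  0.0035] x [-0.0064 -0.0055 -0.002 ]
0.024 21 z [-0.0056  0.0007  0.0056] x [-0.0086 -0.0047  0.0031]
0.03 48 z [-0.0086 -0.0008  0.006 ] x [-0.0128 -0.0076  0.0055]
0.036 10 z [-0.0067 -0.0011  0.0031] x [-0.0117 -0.0105 -0.007 ]
(np.float64(315.9824208238465), np.float64(252.15054562550992))
side row 0.04 -0.0333 -0.0105 -0.0036 0.0288
side row 0.047 -0.0338 -0.0114 0.0091 0.0296
side row 0.055 -0.033 -0.0103 0.0099 0.0303
side row 0.062 -0.0319 -0.0108 0.0091 0.0314
side row 0.069 -0.0303 -0.0098 0.0085 0.0321
side col -0.004 0.037 0.0733
side col 0 0.0383 0.0754
side col 0.004 0.0393 0.0752
top foot x edges [-0.03300004  0.03185158]
top row 0.047 -0.0107 0.01
top row 0.055 -0.0122 0.0092
top row 0.062 -0.01 0.0092
```

Call:
{"name": "play_rows", "arguments": {"rows": [[[-2, 20, -1, 0.5], [-2, 35, -1, 0.5], [-2, 48, -1, 0.5], [-2, 56, -1, 0.5], [-2, 62, -1, 0.5], [-2, 67, -1, 0.5], [-2, 72, -1, 0.5], [-2, 72, -1, 0.5]]]}}

```text
time: 7.92
ee_pos: [0.4924, 0.0571, 0.0681]
eef_rot: [-1.312, 1.033, -1.033]
wrist_force: [0.3, -0.7, -2.3]
opening: 0.289
```

```bash
python3 -c "
from h import *
goto([.4929,.0569,.0575],13.6)"
```

```text
t 7.9167 p [0.4924 0.0571 0.0681] shift [ 0.3 10.6  0.4] yaw 13.5 twist -0.1 q7 0.26 F [ 0.3 -0.7 -2.3] T [-0.06 -0.05 -0.05] op 0.289
```

Call:
{"name": "play_rows", "arguments": {"rows": [[[0, 2, 0, 0], [0, 4, 0, 0], [0, 6, 0, 0], [0, 8, 0, 0], [0, 10, 0, 0], [0, 12, 0, 0], [0, 12, 0, 0]]]}}

```text
time: 8.5
ee_pos: [0.4925, 0.0571, 0.0562]
eef_rot: [-1.312, 1.033, -1.033]
wrist_force: [0.7, 1.0, -1.0]
opening: 0.286
```

```bash
python3 -c "
from h import *
goto([.4929,.0569,.0575],13.6)"
```

```text
t 8.5 p [0.4925 0.0571 0.0562] shift [ 0.3 -1.3  0.3] yaw 13.5 twist -0.1 q7 0.271 F [ 0.7  1.  -1. ] T [-0.05  0.09 -0.03] op 0.286
```

Call:
{"name": "play_rows", "arguments": {"rows": [[[0, 1, 0, 0], [0, 2, 0, 0], [0, 3, 0, 0], [0, 3, 0, 0]]]}}

```text
time: 8.83
ee_pos: [0.4931, 0.0566, 0.0544]
eef_rot: [-1.311, 1.033, -1.034]
wrist_force: [-5.3, -4.2, 21.5]
opening: 0.284
```

Call:
{"name": "play_rows", "arguments": {"rows": [[[0, 0, 0, 0], [0, 0, 0, 0], [0, 0, 0, 0], [0, 0, 0, 0], [0, 0, 0, 0], [0, 0, 0, 0]]], "fingers": 55}}

```text
time: 9.33
ee_pos: [0.4925, 0.0571, 0.0534]
eef_rot: [-1.312, 1.033, -1.033]
wrist_force: [0.1, 0.4, 0.4]
opening: 0.55
```

```bash
cat > m4.py <<'E'
from h import *
import sys
from scipy.optimize import least_squares
tag=sys.argv[1]; goto([.4929,.0569,.0575],13.6)
snap('side',tag); s=ctrl.get_state();p,c=cloud('side',tag,285,180,350,310)
cc=np.array([.5064,.0023]);a=np.radians(13.6);xr=np.array([np.cos(a),np.sin(a),0]);yr=np.array([-xr[1],xr[0],0])
r=p-np.r_[cc,0];X=r@xr;Y=r@yr;Z=p[:,2]
k=(abs(X)<.019)&(Y>.03)&(Y<.09)&(Z>.049)&(Z<.108);A=np.c_[X,Y,Z][k]
T=A[A[:,2]>.084]; print('pts',len(A),'zmax',np.percentile(A[:,2],[50,90,98]).round(4),'top mean',T.mean(0).round(4),'Y',np.percentile(A[:,1],[1,50]).round(4))
def sdf(q):
    ph=q[2]; b=A[:,0]-q[0]; x=A[:,1]-q[1]-q[4]*(A[:,2]-.046);b=b-q[5]*(A[:,2]-.046); f=[abs(b*np.cos(ph+t)+x*np.sin(ph+t)) for t in(0,np.pi/3,-np.pi/3)]
    h=A[:,2]-.046-q[3]; nut=np.maximum(np.max(f,0)-.0135,abs(h-.021)-.021); sh=np.maximum(np.hypot(x,b)-.005,abs(h-.048)-.006); return np.minimum(nut,sh)
R_=[least_squares(sdf,[0,.0563,t,0,0,0],loss='soft_l1',f_scale=.001,x_scale=[.01,.01,.3,.01,.1,.1]) for t in(-.3,0,.3)]
b=min(R_,key=lambda r:r.cost);q=b.x;print('nut base X,Y mm',(q[:2]*1000).round(1),'hex deg',np.degrees(q[2]).round(1),'lift',(q[3]*1000).round(1),'lean Y,X deg',np.degrees(q[4:]).round(1),'rms',np.sqrt(np.mean(b.fun**2)).round(5))
im=np.load(f'pics/{tag}.npz')['im'];v=cv2.resize(im[160:310,260:380,::-1],None,fx=4,fy=4,interpolation=2);cv2.imwrite(f'pics/c_{tag}.png',cv2.convertScaleAbs(v,alpha=1.5,beta=10))
E
python3 m4.py s7
```

```text
t 9.3333 p [0.4925 0.0571 0.0534] shift [ 0.3 -4.1  0.4] yaw 13.5 twist -0.1 q7 0.273 F [0.1 0.4 0.4] T [-0.1   0.03 -0.  ] op 0.55
pts 389 zmax [0.0796 0.0891 0.0981] top mean [-0.0007  0.0638  0.0889] Y [0.0505 0.07  ]
nut base X,Y mm [-0.7 60.3] hex deg -0.0 lift -0.2 lean Y,X deg [ 0.5 -0.1] rms 0.00093
```

View pics/c_s7.png

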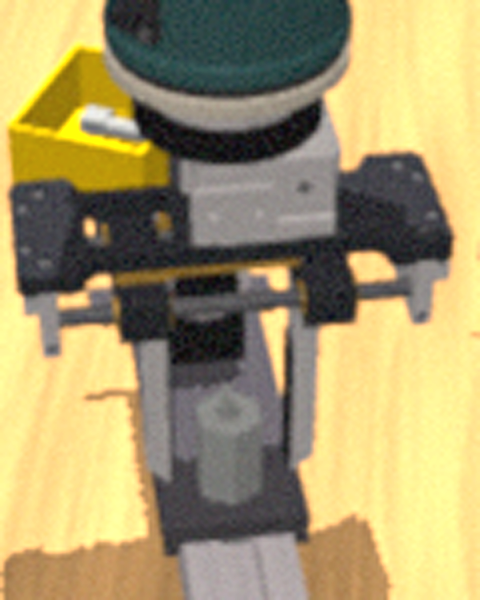

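Bolt stands upright in the window: base at (0, 60.3) mm in the rail frame, nut flats square. I recentre and turn the open jaws back 120° so one grip covers the whole turn.

Call:
{"name": "play_rows", "arguments": {"rows": [[[-2, 0, 0, 0], [-4, 0, 0.5, -7], [-4, 0, 0.5, -14], [-4, 0, 0.5, -21], [-4, 0, 0.5, -28], [-4, 0, 0.5, -35], [-4, 0, 0.5, -42], [-4, 0, 0.5, -49]]]}}

```text
time: 10.05
ee_pos: [0.492, 0.0612, 0.0535]
eef_rot: [-1.539, 0.371, -0.371]
wrist_force: [0.1, -0.3, 0.6]
opening: 0.55
```

Call:
{"name": "play_rows", "arguments": {"rows": [[[0, 0, 0, -7], [0, 0, 0, -14], [0, 0, 0, -21], [0, 0, 0, -28], [0, 0, 0, -35], [0, 0, 0, -42], [0, 0, 0, -49], [0, 0, 0, -56]]]}}

```text
time: 10.72
ee_pos: [0.492, 0.0612, 0.0535]
eef_rot: [-1.535, -0.395, 0.395]
wrist_force: [-0.6, -0.6, 0.1]
opening: 0.55
```

Call:
{"name": "play_rows", "arguments": {"rows": [[[0, 0, 0, -7], [0, 0, 0, -14], [0, 0, 0, -15], [0, 0, 0, -15], [0, 0, 0, -15]]]}}

```text
time: 11.13
ee_pos: [0.492, 0.061, 0.0535]
eef_rot: [-1.489, -0.591, 0.591]
wrist_force: [0.3, -0.1, -0.1]
opening: 0.549
```

```bash
python3 -c "
from h import *
goto([.4922,.0609,.0535],133.6)"
```

```text
t 11.1333 p [0.492  0.061  0.0535] shift [ 0.  -0.  -0.2] yaw 133.3 twist -0.3 q7 2.073 F [ 0.3 -0.1 -0.1] T [0.07 0.05 0.04] op 0.549
```

Call:
{"name": "play_rows", "arguments": {"rows": [[[0, 0, 0, 0], [0, 0, 0, 0], [0, 0, 0, 0], [0, 0, 0, 0], [0, 0, 0, 0]]], "fingers": 0}}

```text
time: 11.55
ee_pos: [0.492, 0.0612, 0.0535]
eef_rot: [-1.488, -0.594, 0.594]
wrist_force: [0.2, 0.9, -0.1]
opening: 0.287
```

Call:
{"name": "play_rows", "arguments": {"rows": [[[0, 0, 0, 7], [0, 0, 0, 14], [0, 0, 0, 21], [0, 0, 0, 28], [0, 0, 0, 35], [0, 0, 0, 42], [0, 0, 0, 49]]]}}

```text
time: 12.13
ee_pos: [0.492, 0.0611, 0.0535]
eef_rot: [-1.569, 0.08, -0.08]
wrist_force: [-0.6, 0.3, -1.2]
opening: 0.287
```

Call:
{"name": "play_rows", "arguments": {"rows": [[[0, 0, 0, 7], [0, 0, 0, 14], [0, 0, 0, 21], [0, 0, 0, 28], [0, 0, 0, 35], [0, 0, 0, 41], [0, 0, 0, 41], [0, 0, 0, 41]]]}}

```text
time: 12.8
ee_pos: [0.4919, 0.0612, 0.0535]
eef_rot: [-1.478, 0.631, -0.631]
wrist_force: [0.0, -0.4, 1.1]
opening: 0.283
```

```bash
python3 m4.py s8
```

```text
t 12.8 p [0.4919 0.0612 0.0535] shift [ 3.8 -4.  -2.3] yaw 43.7 twist 30.1 q7 0.715 F [ 0.  -0.4  1.1] T [-0.09  0.3  -0.02] op 0.283
pts 513 zmax [0.084  0.1001 0.1062] top mean [-0.0016  0.0646  0.0933] Y [0.0468 0.0709]
nut base X,Y mm [-0.3 59.5] hex deg 27.9 lift 8.9 lean Y,X deg [-0.1  2.2] rms 0.00469
```

View pics/c_s8.png

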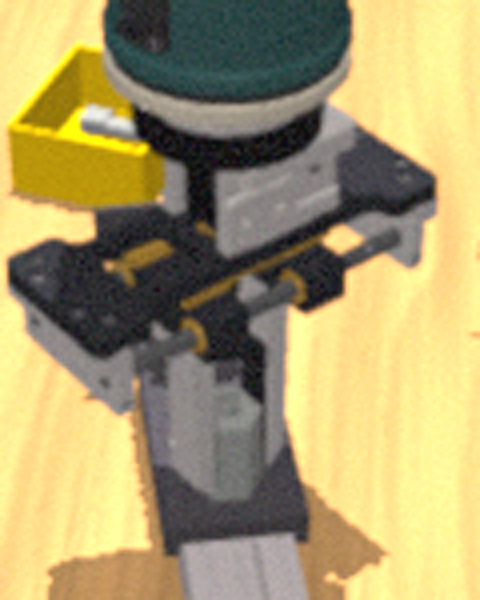

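Call:
{"name": "play_rows", "arguments": {"rows": [[[0, 0, 0, 7], [0, 0, 0, 14], [0, 0, 0, 21], [0, 0, 0, 28], [0, 0, 0, 35], [0, 0, 0, 42], [0, 0, 0, 49], [0, 0, 0, 56]]]}}

```text
time: 13.52
ee_pos: [0.4922, 0.0611, 0.0535]
eef_rot: [-1.097, 1.369, -1.37]
wrist_force: [0.8, 1.0, -3.0]
opening: 0.284
```

Call:
{"name": "play_rows", "arguments": {"rows": [[[0, 0, 0, 7], [0, 0, 0, 14], [0, 0, 0, 21], [0, 0, 0, 28], [0, 0, 0, 35], [0, 0, 0, 42], [0, 0, 0, 44], [0, 0, 0, 44]]]}}

```text
time: 14.18
ee_pos: [0.4925, 0.061, 0.0535]
eef_rot: [-0.569, 1.887, -1.888]
wrist_force: [2.4, -0.2, -1.8]
opening: 0.285
```

```bash
python3 -c "
from h import *
goto([.4922,.0609,.0535],-56.3)"
```

```text
t 14.1833 p [0.4925 0.061  0.0535] shift [ 0.3 -0.  -0.1] yaw -56.4 twist -0.1 q7 -0.76 F [ 2.4 -0.2 -1.8] T [-0.21 -0.68  0.04] op 0.285
```

Call:
{"name": "play_rows", "arguments": {"rows": [[[0, 0, 0, 4], [0, 0, 0, 8], [0, 0, 0, 12], [0, 0, 0, 16], [0, 0, 0, 18], [0, 0, 0, 18], [0, 0, 0, 18]]]}}

```text
time: 14.77
ee_pos: [0.4924, 0.061, 0.0534]
eef_rot: [-0.287, 2.073, -2.074]
wrist_force: [5.2, -2.5, -6.9]
opening: 0.285
```

```bash
python3 -c "
from h import *
goto([.4922,.0609,.0535],-96)"
```

```text
t 14.7667 p [0.4924 0.061  0.0534] shift [ 0.3 -0.1 -0. ] yaw -74.2 twist 21.8 q7 -1.015 F [ 5.2 -2.5 -6.9] T [-0.33 -1.33 -0.05] op 0.285
```

Call:
{"name": "play_rows", "arguments": {"rows": [[[0, 0.5, 0, 0], [0, 1, 0, 4], [0, 1, 0, 8], [0, 1, 0, 12], [0, 1, 0, 16], [0, 1, 0, 19], [0, 1, 0, 22], [0, 1, 0, 22]]]}}

```text
time: 15.43
ee_pos: [0.4927, 0.0608, 0.0532]
eef_rot: [-0.123, -2.164, 2.163]
wrist_force: [-0.7, -2.1, 18.2]
opening: 0.287
```

```bash
python3 -c "
from h import *
goto([.4922,.0609,.0535],-96)"
```

```text
t 15.4333 p [0.4927 0.0608 0.0532] shift [ 0.5 -0.3 -0.1] yaw -96.5 twist -0.5 q7 -1.329 F [-0.7 -2.1 18.2] T [-0.64  0.45  0.08] op 0.287
```

Call:
{"name": "play_rows", "arguments": {"rows": [[[0, 0, 0, 0], [0, 0, 0, 0], [0, 0, 0, 0], [0, 0, 0, 0]]], "fingers": 55}}

```text
time: 15.77
ee_pos: [0.4918, 0.0611, 0.0524]
eef_rot: [-0.12, -2.164, 2.164]
wrist_force: [-0.0, -0.2, -0.8]
opening: 0.531
```

```bash
python3 m4.py s9; python3 - <<'E'
from h import *
im=np.load('pics/s9.npz')['im'][225:300,295:345,::-1]
cv2.imwrite('pics/c9.png',cv2.convertScaleAbs(cv2.resize(im,None,fx=8,fy=8,interpolation=2),alpha=1.6,beta=10))
E
```

```text
t 15.7667 p [0.4918 0.0611 0.0524] shift [-1.6 -5.1  4.1] yaw -96.4 twist -110.0 q7 -1.328 F [-0.  -0.2 -0.8] T [ 0.03  0.24 -0.03] op 0.531
pts 90 zmax [0.0673 0.0799 0.0862] top mean [-0.0018  0.0822  0.0898] Y [0.0606 0.0702]
nut base X,Y mm [-2.3 57.5] hex deg 11.7 lift 4.3 lean Y,X deg [10.6 11. ] rms 0.00372
```

View pics/c9.png

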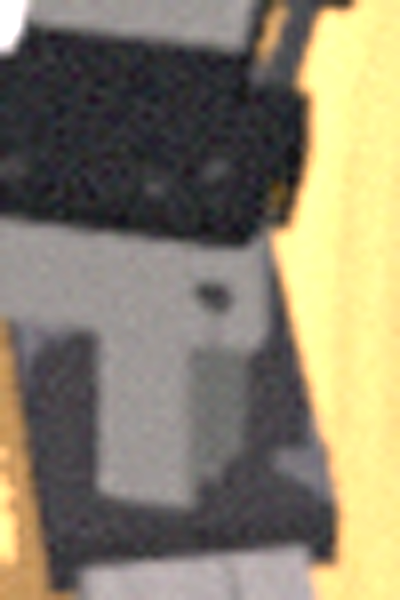

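Call:
{"name": "play_rows", "arguments": {"rows": [[[0, -20, 0, 0], [0, -50, 0, 0], [0, -85, 0, 0], [0, -115, 0, 0], [0, -120, 0, 0], [0, -120, 0, 0]]]}}

```text
time: 16.32
ee_pos: [0.4928, 0.0616, 0.1739]
eef_rot: [-0.124, -2.167, 2.163]
wrist_force: [-0.6, -0.0, -0.0]
opening: 0.552
```

```bash
python3 m4.py s10; python3 - <<'E'
from h import *
im=np.load('pics/s10.npz')['im'][225:300,285:345,::-1]
cv2.imwrite('pics/c10.png',cv2.convertScaleAbs(cv2.resize(im,None,fx=8,fy=8,interpolation=2),alpha=1.6,beta=10))
p,c=cloud('side','s10',265,190,360,330);b=c.mean(1);f=(abs(p[:,2]-.046)<.0025)
cc=np.array([.5064,.0023]);a=np.radians(13.6);xr=np.array([np.cos(a),np.sin(a)]);yr=np.array([-xr[1],xr[0]])
for tag in('s0','s10'):
    p,c=cloud('side',tag,265,190,360,330);f=(abs(p[:,2]-.046)<.0025)&(c.mean(1)<120);X=(p[:,:2]-cc)@xr;Y=(p[:,:2]-cc)@yr
    print(tag,'foot end Y',[np.percentile(Y[f&(abs(X-x)<.006)],98).round(4) for x in(-.02,0,.02)])
E
```

```text
t 16.3167 p [0.4928 0.0616 0.1739] shift [ -0.4 116.4   4.9] yaw -96.4 twist -110.0 q7 -1.502 F [-0.6 -0.  -0. ] T [ 0.03  0.14 -0.02] op 0.552
pts 408 zmax [0.0793 0.09   0.1015] top mean [-0.0006  0.062   0.0896] Y [0.0475 0.0678]
nut base X,Y mm [-1.1 58.8] hex deg 10.1 lift -0.3 lean Y,X deg [0.1 0.2] rms 0.00101
s0 foot end Y [np.float64(0.0874), np.float64(0.0884), np.float64(0.0875)]
s10 foot end Y [np.float64(0.0879), np.float64(0.0889), np.float64(0.0877)]
```

View pics/c10.png

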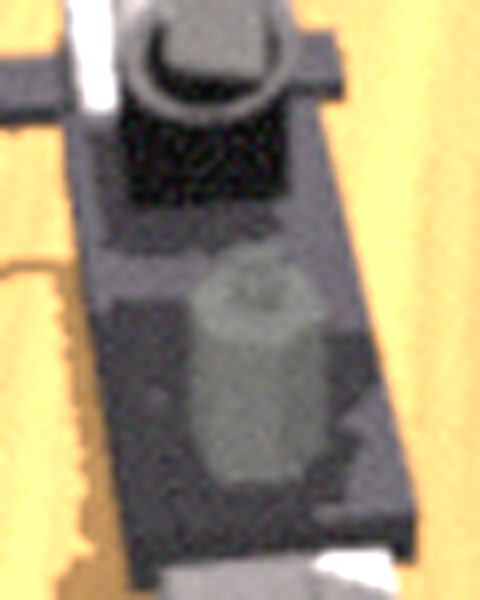

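```bash
python3 - <<'E'
from h import *
cc=np.array([.5064,.0023]);a=np.radians(13.6);xr=np.array([np.cos(a),np.sin(a)]);yr=np.array([-xr[1],xr[0]])
for tag,b in(('s7',(-.0007,.0603)),('s10',(-.0011,.0588))):
    p,c=cloud('side',tag,285,180,350,310);X=(p[:,:2]-cc)@xr-b[0];Y=(p[:,:2]-cc)@yr-b[1];Z=p[:,2];
    k=(np.hypot(X,Y)<.0075)&(Z>.0925);n=(np.hypot(X,Y)<.014)&(abs(Z-.088)<.0035)
    print(tag,'nuttop',np.median(Z[n]).round(4),n.sum(),'tip',k.sum(),np.sort(Z[k])[::-1][:10].round(4)); 
    t=k&(Z>np.sort(Z[k])[::-1][:4].mean()-.0035); q=np.c_[X,Y][t]; print(' hi pts',t.sum(),(q*1000).round(1).tolist())
E
```

```text
s7 nuttop 0.0876 109 tip 29 [0.1006 0.1004 0.1003 0.1002 0.0995 0.0994 0.099  0.0987 0.0979 0.0977]
 hi pts 12 [[1.3, -4.9], [-0.2, -2.8], [2.0, -0.0], [0.0, -1.2], [-1.6, -0.0], [1.8, -1.4], [0.3, 1.0], [-1.6, -0.5], [0.8, 4.3], [-0.8, 5.5], [0.9, 5.0], [-0.8, 5.1]]
s10 nuttop 0.0873 102 tip 34 [0.1033 0.1026 0.102  0.1019 0.1019 0.1017 0.1017 0.1016 0.1015 0.1015]
 hi pts 18 [[3.6, -2.6], [1.8, -2.5], [0.0, -2.6], [-1.7, -2.5], [-3.2, -0.0], [3.8, -0.6], [2.1, -0.6], [0.6, 1.4], [-1.3, 0.4], [-3.3, -0.7], [4.3, 2.4], [2.4, 2.1], [0.8, 3.3], [-1.0, 2.7], [-2.6, 3.7], [4.3, 2.9], [1.1, 5.4], [-0.9, 3.7]]
```

Call:
{"name": "play_rows", "arguments": {"rows": [[[0, 30, 0, 0], [0, 65, 0, 0], [0, 95, 0, 0], [0, 115, 0, 0], [0, 119, 0, 0], [0, 119, 0, 0]]]}}

```text
time: 16.87
ee_pos: [0.4908, 0.0602, 0.0519]
eef_rot: [-0.119, -2.159, 2.164]
wrist_force: [0.1, 0.7, 0.7]
opening: 0.548
```

Call:
{"name": "play_rows", "arguments": {"rows": [[[0, 0, 0, 0], [0, 0, 0, 0], [0, 0, 0, 0], [0, 0, 0, 0], [0, 0, 0, 0], [0, 0, 0, 0]]], "fingers": 0}}

```text
time: 17.37
ee_pos: [0.4924, 0.0608, 0.0542]
eef_rot: [-0.123, -2.164, 2.164]
wrist_force: [-1.9, -2.7, 7.8]
opening: 0.282
```

```bash
python3 -c "
from h import *
goto([.4922,.0609,.0535],-96)"
```

```text
t 17.3667 p [0.4924 0.0608 0.0542] shift [ 0.2  0.7 -0. ] yaw -96.5 twist -0.5 q7 -1.328 F [-1.9 -2.7  7.8] T [-0.74  0.6   0.09] op 0.282
```

Call:
{"name": "play_rows", "arguments": {"rows": [[[0, 0, 0, 2], [0, 0, 0, 4], [0, 0, 0, 5], [0, 0, 0, 5]]]}}

```text
time: 17.7
ee_pos: [0.4924, 0.0608, 0.0542]
eef_rot: [-0.215, -2.116, 2.116]
wrist_force: [-1.1, -3.0, 8.0]
opening: 0.286
```

```bash
python3 -c "
from h import *
goto([.4922,.0609,.0535],-96)
print(np.round(ctrl.get_state()['effort'],2))"
```

```text
t 17.7 p [0.4924 0.0608 0.0542] shift [ 0.3  0.7 -0. ] yaw -101.5 twist -5.5 q7 -1.4 F [-1.1 -3.   8. ] T [-0.8   0.61  0.28] op 0.286
[ -1.34 -62.62  15.56 -26.95  -1.26  -0.22  -0.95]
```

Call:
{"name": "play_rows", "arguments": {"rows": [[[0, 0, 0, 2], [0, 0, 0, 3], [0, 0, 0, 3]]]}}

```text
time: 17.95
ee_pos: [0.4925, 0.0608, 0.0542]
eef_rot: [-0.267, -2.087, 2.087]
wrist_force: [-1.0, -4.0, 6.8]
opening: 0.286
```

```bash
python3 -c "
from h import *
goto([.4922,.0609,.0535],-96)
cc=np.array([.5064,.0023]);a=np.radians(13.6);xr=np.array([np.cos(a),np.sin(a)]);yr=np.array([-xr[1],xr[0]])
for n,t,bx in(('top','t0',(350,195,385,255)),('side','s0',(270,180,350,260))):
    p,c=cloud(n,t,*bx);X=(p[:,:2]-cc)@xr;Y=(p[:,:2]-cc)@yr;Z=p[:,2]
    k=(Y<-.066)&(Y>-.11)&(Z>.055)&(Z<.155)&(abs(X)<.06)
    print(n,k.sum(),'Y',np.percentile(Y[k],[5,50,95]).round(4))
    k&=abs(Y-np.median(Y[k]))<.008;x=X[k]*1000;z=Z[k]*1000-98;r=np.hypot(x,z);an=np.degrees(np.arctan2(x,z))
    print('range X',x.min().round(),x.max().round(),'z',z.min().round()+98,z.max().round()+98)
    o=r>20; print(np.histogram(an[o]%90,bins=np.arange(0,91,10))[0], [(round(i),round(j)) for i,j in zip(an[o&(r>35)][::4],r[o&(r>35)][::4])][:40])
"
```

```text
t 17.95 p [0.4925 0.0608 0.0542] shift [ 0.3  0.7 -0. ] yaw -104.5 twist -8.5 q7 -1.442 F [-1.  -4.   6.8] T [-0.84  0.57  0.31] op 0.286
top 118 Y [-0.0764 -0.0739 -0.0711]
range X -49.0 47.0 z 67.0 151.0
[12 19  7  1  0  2  7 16 19] [(75, 48), (78, 43), (73, 39), (14, 37), (3, 49), (-1, 40), (-7, 53), (-13, 40), (-80, 36), (-99, 39), (-78, 46), (-97, 49)]
side 431 Y [-0.0767 -0.0743 -0.0722]
range X -48.0 47.0 z 87.0 147.0
[110  77  14   1   0   0  11  72 106] [(11, 50), (2, 49), (-8, 48), (9, 49), (0, 46), (-10, 46), (7, 44), (-3, 43), (-13, 44), (5, 44), (-5, 42), (13, 42), (3, 40), (-8, 40), (11, 40), (0, 37), (-11, 39), (9, 37), (-2, 37), (-74, 41), (-77, 49), (-78, 43), (-77, 38), (-79, 46), (-83, 40), (-85, 48), (77, 41), (-86, 36), (-86, 43), (78, 45), (79, 36), (-89, 39), (81, 46), (82, 38), (-94, 40), (-94, 48), (85, 40), (-95, 37), (-97, 46), (89, 42)]
```

Call:
{"name": "play_rows", "arguments": {"rows": [[[0, 0, 0, 0], [0, 0, 0, 0], [0, 0, 0, 0], [0, 0, 0, 0], [0, -30, 0, 0], [0, -70, 0, 0], [0, -110, 0, 0], [0, -145, 0, 0]]], "fingers": 55}}

```text
time: 18.62
ee_pos: [0.4919, 0.0605, 0.2005]
eef_rot: [-0.266, -2.086, 2.087]
wrist_force: [0.3, 0.4, 0.1]
opening: 0.545
```

Call:
{"name": "play_rows", "arguments": {"rows": [[[-2, 0, 30, -6], [-4, 0, 60, -12], [-6, 0, 90, -18], [-8, 0, 120, -24], [-10, 0, 147, -28], [-10, 0, 147, -28], [-10, 0, 147, -28]]], "fingers": 0}}

```text
time: 19.2
ee_pos: [0.4647, -0.0848, 0.1986]
eef_rot: [-0.245, 2.098, -2.097]
wrist_force: [0.2, 0.9, 0.3]
opening: 0.093
```

```bash
python3 -c "
from h import *
goto([.4656,-.0839,.137],-76.4)"; sed -i 's/^im=np.load.*$//' m4.py; python3 m4.py s11
```

```text
t 19.2 p [ 0.4647 -0.0848  0.1986] shift [-1.  61.6 -0.7] yaw -76.7 twist -0.3 q7 -0.958 F [0.2 0.9 0.3] T [ 0.02  0.09 -0.02] op 0.093
t 19.2 p [ 0.4647 -0.0848  0.1986] shift [ -60.1  141.2 -131.3] yaw -76.7 twist -90.3 q7 -0.958 F [0.2 0.9 0.3] T [ 0.02  0.09 -0.02] op 0.093
pts 397 zmax [0.079  0.091  0.1015] top mean [-0.0006  0.062   0.0897] Y [0.0493 0.068 ]
nut base X,Y mm [-0.6 59. ] hex deg 2.1 lift -0.5 lean Y,X deg [-0.4 -0.5] rms 0.00105
```

Call:
{"name": "play_rows", "arguments": {"rows": [[[0, 25, 0, 0], [0, 50, 0, 0], [0, 61, 0, 0], [0, 61, 0, 0], [0, 61, 0, 0]]]}}

```text
time: 19.67
ee_pos: [0.4651, -0.0835, 0.1378]
eef_rot: [-0.25, 2.096, -2.097]
wrist_force: [0.4, -0.1, 0.4]
opening: 0.006
```

Call:
{"name": "play_rows", "arguments": {"rows": [[[-16, 0, 0, 0], [-32, 0, 0, 0], [-48, 0, 0, 0], [-64, 0, 0, 0], [-78, -2, 0, 0], [-84, -25, 0, 0], [-84, -60, 0, 0], [-84, -95, 0, 0]]]}}

```text
time: 20.33
ee_pos: [0.5467, -0.0641, 0.2348]
eef_rot: [-0.249, 2.095, -2.098]
wrist_force: [-0.1, -0.4, -0.0]
opening: 0.003
```

```bash
python3 -c "
from h import *
goto([.4656,-.0839,.137],-76.4)
cc=np.array([.5064,.0023]);a=np.radians(13.6);xr=np.array([np.cos(a),np.sin(a)]);yr=np.array([-xr[1],xr[0]])
for i in range(5):
    snap('side',f'w{i}');p,c=cloud('side',f'w{i}',270,180,350,260);X=(p[:,:2]-cc)@xr;Y=(p[:,:2]-cc)@yr;Z=p[:,2]
    x=X*1000;z=Z*1000-98;r=np.hypot(x,z);k=(abs(Y+.0742)<.006)&(r>22)&(r<52)&(z>-8);an=np.arctan2(x,z)[k]
    print(ctrl.get_state()['time'],k.sum(),'angle mod 90:',np.degrees(np.angle(np.exp(4j*an).mean())/4).round(1),abs(np.exp(4j*an).mean()).round(2))
"
```

```text
t 20.3333 p [ 0.5467 -0.0641  0.2348] shift [83.5 97.9  0.2] yaw -76.5 twist -0.1 q7 -0.949 F [-0.1 -0.4 -0. ] T [-0.03  0.16  0.01] op 0.003
20.3833 307 angle mod 90: 13.8 0.73
20.4333 286 angle mod 90: 22.9 0.71
20.4833 268 angle mod 90: 32.2 0.72
20.5333 264 angle mod 90: 40.5 0.72
20.5833 265 angle mod 90: -42.1 0.73
```

The wheel spins freely at about 3.1 rad/s. I let it run on a bit more, check and hand in.

Call:
{"name": "play_rows", "arguments": {"rows": [[[0, -15, 0, 0], [0, -30, 0, 0], [0, -40, 0, 0], [0, -40, 0, 0], [0, -40, 0, 0], [0, -40, 0, 0], [0, -40, 0, 0], [0, -40, 0, 0]]]}}

```text
time: 21.25
ee_pos: [0.5464, -0.064, 0.2719]
eef_rot: [-0.25, 2.096, -2.097]
wrist_force: [-0.6, 0.6, -0.1]
opening: 0.007
```

```bash
python3 m4.py s12; python3 - <<'E'
from h import *
cc=np.array([.5064,.0023]);a=np.radians(13.6);xr=np.array([np.cos(a),np.sin(a)]);yr=np.array([-xr[1],xr[0]])
p,c=cloud('side','s12',265,190,360,330);f=(abs(p[:,2]-.046)<.0025)&(c.mean(1)<120);X=(p[:,:2]-cc)@xr;Y=(p[:,:2]-cc)@yr
print('foot end Y',[np.percentile(Y[f&(abs(X-x)<.006)],98).round(4) for x in(-.02,0,.02)])
A=[]
for i in range(2):
    snap('side',f'x{i}');p,c=cloud('side',f'x{i}',270,180,350,260);X=(p[:,:2]-cc)@xr;Y=(p[:,:2]-cc)@yr
    x=X*1000;z=p[:,2]*1000-98;r=np.hypot(x,z);k=(abs(Y+.0742)<.006)&(r>22)&(r<52)&(z>-8);A.append(np.degrees(np.angle(np.exp(4j*np.arctan2(x,z)[k]).mean())/4))
print('wheel',A); ctrl.sign_off()
E
```

```text
t 21.25 p [ 0.5464 -0.064   0.2719] shift [  23.5  214.4 -130.1] yaw -76.5 twist -90.1 q7 -0.979 F [-0.6  0.6 -0.1] T [-0.04  0.17 -0.  ] op 0.007
pts 398 zmax [0.0799 0.0895 0.1013] top mean [-0.0004  0.0622  0.0894] Y [0.0484 0.0683]
nut base X,Y mm [-0.8 58.9] hex deg 2.8 lift -0.6 lean Y,X deg [ 0.2 -0.3] rms 0.00098
foot end Y [np.float64(0.0869), np.float64(0.0875), np.float64(0.087)]
wheel [np.float64(22.336232457664245), np.float64(23.79724320639656)]
the job is handed in; nothing more can be done
```

The job is handed in, and the checks I could make mostly look right. I have two doubts, the wheel's final speed and the exact nut angle.

I took the T-bolt from the holder and partly righted it against the pocket and the block's front. I lowered it through the window and let the nut settle flat on the foot. Then I turned it 238° clockwise in all, let go and flicked the wheel.

| Check | Result |
|---|---|
| Bolt position | Upright and flush; within 1 mm of the slot's middle and about 3 mm from the window's middle |
| Head | The end tab had turned from along the slot to across it, so the head stands square (the head itself is out of sight) |
| Tightness | Nut torque rose to about 0.3 N m by the wrist sensor, inside the firm range; clamping force was not measured |
| Chopper | Moved about 1 mm, within measuring noise |
| Wheel | About 3.1 rad/s over five frames, untouched, 20.38 to 20.58 s |
| Robot | Clear of everything at the end |

**Where the checks disagree**
- **Wheel speed:** the last two frames, about 0.8 s later, showed only about 0.5 rad/s. Either the wheel had slowed by then or that one angle estimate is poor. I only saw 0.2 s of the fast spin directly, and the finger left the blade at about 20.1 s, so the 0.4 s over 1.5 rad/s is likely but not confirmed.
- **Nut turn:** the bolt's tip rose about 2 to 2.5 mm, where the 2.5 rad I worked out from the twist should give 3.2 mm. I relied on the torque reading instead.

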